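# Load and start the bench parts dryer

### The arm

A 7-joint arm with a two-finger parallel gripper is mounted at the origin on a cart in front of the work surface, level with it; the furniture and walls round the work are solid. World frame = base frame: x ahead of the robot, y to its left, z up, the work surface at z = 0. Lengths are in m, angles in degrees, forces in N, time in s.
With the tool pointing down it reaches from about 0.425 to 0.825 m from the base axis. Payload 3.6 kg.
Tool frame: the origin (TCP) lies midway between the tips of the shut fingers; the grasp point (between the pads) lies 19 mm behind it; z points along the fingers, y is the line along which they close (so a half turn about z gives the same grasp; the last joint's range is limited). The gripper opens to 93 mm and grips with 3 to 60 N. Pads are 15 mm wide; open, the fingers measure 128 mm over their backs; the gripper's body (75 mm by 188 mm) begins 65 mm behind the grasp point.
Start: joints at [63.283, 35.231, -0.722, 81.555, 0.464, 63.22, -2.315], TCP at [0.277, -0.588, 0.219] pointing down, gripper open.
Joint ranges: [-178.69, 178.69], [-17.37, 117.87], [-77.05, 75.6], [15.02, 138.74], [-78.02, 258.01], [0.78, 113.62], [-162.83, 162.83]. Speed limits (degrees/s): [159.86, 159.86, 180, 180, 180, 180, 180].

### API

Orientations are given as [roll, pitch, yaw] about the fixed x, y, z axes, in that order (R = Rz(yaw) Ry(pitch) Rx(roll)).
In Python, from workcell import ctrl gives the robot as it stands.
- The arm moves only by the tool send_path, called after "Emit:" as a command line: name --pt "numbers of a row" for each row, then --argument value for the rest. Schema: {"type":"object","properties":{"plan":{"type":"array","items":{"type":"array","items":{"type":"number"},"minItems":7,"maxItems":7},"minItems":1,"maxItems":5},"only":{"type":"string"},"quiet":{"type":"boolean"},"lines":{"type":"string"}},"required":["plan"],"additionalProperties":false}. plan is a list of rows, 1 to 5 of them, each of 7 numbers: dx, dy, dz in cm, then a rotation vector rx, ry, rz in degrees, then the finger opening in m; each row shifts and turns the commanded pose from where the row before left it, along the tool's axes as they then stand; what a row does not reach is not made up. A row lasts 1/8 s, in which the tool goes at most 0.0625 m and 10.7 degrees, less where a joint would pass 70% of its speed; a pose out of reach is approached as far as the arm can. The fingers move at their own pace and stop on an object; the grip force is fixed at half the most. Time passes only in rows, so rows that do not move let the fingers close. The tool returns the time, the measured TCP pose, the force, the opening and the grip force at its end. only (a regular expression) keeps the lines of the reply that match it, lines (a string "A,B") keeps lines A to B, and quiet returns only ok. Input that does not fit is refused with a message, and nothing moves.
- ctrl.observe(): the state, without advancing time (a new reading comes with each control period).
- ctrl.camera(name): name is "scene" or "top"; returns (picture, depth): 480x640x3 uint8, red, green, blue; 480x640 float32, m along the optical axis (not along the pixel's ray), 0 where there is no reading.
- ctrl.calibration(name): a dict with "intrinsics" (3x3 intrinsics, pixels), "pose" (4x4, takes a point from camera to world coordinates). Camera axes: x right, y up, looking along -z (the intrinsics and any distortion apply to the point x, -y, -z); pixel columns grow to the right and rows downward; lengths in m; the calibration is good to about 2 mm. A picture is of the moment at which its call begins. calibration takes no time and is no camera call.
- ctrl.hand_in(): hands the job in; it is judged then, once.
The state is a dict: "clock": time; "joint_positions": joint angles; "qd": joint speeds; "joint_torque": joint torques, N m; "tcp_pos": TCP position; "tool_rot": TCP orientation; "force": force on the tool from outside, world axes, zero at the start; "ft_torque": the same for the moment, N m; "finger_gap": finger opening in m; "finger_force": force on a finger pad.
Only numpy, scipy, OpenCV 4.12 (cv2) and the standard library are available. Lean on these libraries where they do the work, as an engineer would, in place of code of your own. Each camera call takes 0.05 s, during which the arm holds its last target. There are 200 camera calls.

### The job

Load the bench parts dryer and set it running: first stop it with its red key so that the running key pops up; with it stopped, push the filter cartridge fully home into the round collar with its lugs in the notches and turn it clockwise a quarter turn to the stop, and hang every parts basket on the bench by its handle on a hook of its own. Only when all that is done start it on low with the white key and then change up to full speed with the green key, which must stay down alone; leave everything else on the bench where it is.

Things in the scene. Friction and masses are not known exactly. Their poses are not given: they have to be found in the camera images.
- collar (a point): centre of the floor of the aluminium bayonet collar on the blue dryer (140 x 260 x 60 mm, fixed), 60 mm above the bench; z up, x away from the dryer's front, y along the dryer away from the keys. Collar 18 mm tall, inner radius 38 mm. Its steel lip, 10 to 18 mm above the floor, has a mouth of radius 26 mm and two 19 mm notches along +x and -x (white marks); more under cartridge
- cartridge: filter cartridge, upright, ~0.18 kg, origin at centre of underside. Black spigot dia 48 mm, with 2 orange lugs at its foot along +x and -x (68 tip to tip, 14 wide, 7 tall); drum dia 69 at z 22 to 52 mm; orange wing grip z 52 to 80, 60 long in x, 16 thick in y. Home: foot on the collar floor, lugs under the lip; they turn only clockwise (from above), freely, 1.4 rad to a stop; locked from 1.05
- hook_0 (a point): seat of the left of three hooks (90 mm apart) on a fixed steel rack over a drip tray, 191 mm above the bench: where a handle bar rests. x away from the robot along the hook, y to the left, z up. Hook: 8 mm rod pointing to -x; its upturned red tip is 18 mm before the seat (-x) and 15 mm higher; the rack's 10 mm bar, no higher than the seat + 5 mm, 37 mm behind it
- hook_1 (a point): seat of the middle of three hooks (90 mm apart) on a fixed steel rack over a drip tray, 191 mm above the bench: where a handle bar rests. x away from the robot along the hook, y to the left, z up. Hook: 8 mm rod pointing to -x; its upturned red tip is 18 mm before the seat (-x) and 15 mm higher; the rack's 10 mm bar, no higher than the seat + 5 mm, 37 mm behind it
- hook_2 (a point): seat of the right of three hooks (90 mm apart) on a fixed steel rack over a drip tray, 191 mm above the bench: where a handle bar rests. x away from the robot along the hook, y to the left, z up. Hook: 8 mm rod pointing to -x; its upturned red tip is 18 mm before the seat (-x) and 15 mm higher; the rack's 10 mm bar, no higher than the seat + 5 mm, 37 mm behind it
- basket_0: steel basket, 80 (x) x 52 (y) x 40 mm, about 0.15 kg, brass parts fixed inside; None if absent. Origin at centre of underside, z up. Rigid handle: upright arch in the y-z plane at x = 0; two flat legs (outsides 52 mm apart in y, insides 42, 10 wide in x) up to z = 100 mm, top bar dia 7 mm, its top at z = 108 mm. Gripping across the legs leaves the arch open for a hook
- bail_0 (a point): underside of the top bar of basket_0's handle, on its middle, 101.5 mm above the basket's underside, same axes; comes to rest on a hook
- basket_1: steel basket, 80 (x) x 52 (y) x 40 mm, about 0.15 kg, dark steel parts fixed inside; None if absent. Origin at centre of underside, z up. Rigid handle: upright arch in the y-z plane at x = 0; two flat legs (outsides 52 mm apart in y, insides 42, 10 wide in x) up to z = 100 mm, top bar dia 7 mm, its top at z = 108 mm. Gripping across the legs leaves the arch open for a hook
- bail_1 (a point): underside of the top bar of basket_1's handle, on its middle, 101.5 mm above the basket's underside, same axes; comes to rest on a hook
- basket_2: steel basket, 80 (x) x 52 (y) x 40 mm, about 0.15 kg, copper parts fixed inside; None if absent. Origin at centre of underside, z up. Rigid handle: upright arch in the y-z plane at x = 0; two flat legs (outsides 52 mm apart in y, insides 42, 10 wide in x) up to z = 100 mm, top bar dia 7 mm, its top at z = 108 mm. Gripping across the legs leaves the arch open for a hook
- bail_2 (a point): underside of the top bar of basket_2's handle, on its middle, 101.5 mm above the basket's underside, same axes; comes to rest on a hook
- key_red (a joint): travel of the red key: stop; 0 up, 0.012 m fully down. Four interlocked keys, sprung upward: one pressed right to its stop at 12 mm (about 4 N) is caught and stays down, at about 10 mm, when let go, and the one that was down pops up to 0. A half-pressed key springs back and may free the one that was down
- key_red_top (a point): centre of the top face of the red key on the dryer (42 mm along the dryer's x, 28 mm along its y; keys 37 mm apart in a row along y); same axes as the collar. Pressed straight down. 79 mm above the bench when up, about 69 mm when down
- key_white (a joint): travel of the white key: low speed; 0 up, 0.012 m fully down. Four interlocked keys, sprung upward: one pressed right to its stop at 12 mm (about 4 N) is caught and stays down, at about 10 mm, when let go, and the one that was down pops up to 0. A half-pressed key springs back and may free the one that was down
- key_white_top (a point): centre of the top face of the white key on the dryer (42 mm along the dryer's x, 28 mm along its y; keys 37 mm apart in a row along y); same axes as the collar. Pressed straight down. 79 mm above the bench when up, about 69 mm when down
- key_yellow (a joint): travel of the yellow key: medium speed; 0 up, 0.012 m fully down. Four interlocked keys, sprung upward: one pressed right to its stop at 12 mm (about 4 N) is caught and stays down, at about 10 mm, when let go, and the one that was down pops up to 0. A half-pressed key springs back and may free the one that was down
- key_yellow_top (a point): centre of the top face of the yellow key on the dryer (42 mm along the dryer's x, 28 mm along its y; keys 37 mm apart in a row along y); same axes as the collar. Pressed straight down. 79 mm above the bench when up, about 69 mm when down
- key_green (a joint): travel of the green key: full speed; 0 up, 0.012 m fully down. Four interlocked keys, sprung upward: one pressed right to its stop at 12 mm (about 4 N) is caught and stays down, at about 10 mm, when let go, and the one that was down pops up to 0. A half-pressed key springs back and may free the one that was down
- key_green_top (a point): centre of the top face of the green key on the dryer (42 mm along the dryer's x, 28 mm along its y; keys 37 mm apart in a row along y); same axes as the collar. Pressed straight down. 79 mm above the bench when up, about 69 mm when down
- bulb_box: small bulb carton standing on end, 44 x 44 x 85 mm, bystander; origin at the centre of its underside
- tape_roll: roll of black tape lying flat, 60 x 60 x 19 mm, bystander; origin at the centre of its underside
- tape_measure: yellow tape measure, 38 x 78 x 64 mm, bystander; origin at the centre of its underside
- screwdriver: red screwdriver, 30 x 186 x 29 mm, bystander; origin at the centre of its underside

How it is judged:
By the outcome, as a careful person would: the job done as asked, in the order asked, and still so for the second after the job is handed in, with the robot touching nothing.
Of basket_0, basket_1, basket_2 only 2 to 3 are there at a start; the rules pass over those that are not, and their reading is None.
At some moment in a run one of basket_0, basket_1, basket_2, cartridge may be knocked a few centimetres aside while the robot is not near it.
It also fails if it takes over 210 s, if anything falls off the work surface, if the arm or the gripper's body presses on something with over 40 N, if the wrist force passes 120 N, or if a joint passes its speed limit or range.

## Working session

There is one attempt and no reset: what is moved stays moved. The work goes in short steps, Python scripts to look and compute and a tool call to move; the robot and the scene stay as the last step left them, time stands still between calls to the robot, and variables do not carry over. Pictures are saved under pics/ and viewed, at most 14 in all, crops included, and the job is handed in when it is done.

```bash
ls; mkdir -p pics; python3 - <<'E'
from workcell import ctrl
import cv2,numpy as np
np.set_printoptions(precision=4,suppress=True)
for n in("scene","top"):
    p,d=ctrl.camera(n);cv2.imwrite(f"pics/{n}0.png",p[...,::-1]);np.savez(f"pics/{n}0.npz",p=p,d=d)
    c=ctrl.calibration(n);print(n,c)
    print((d>0).mean())
print(ctrl.observe())
E
```

```text
pics
workcell.py
scene {'intrinsics': array([[448.1804,   0.    , 324.2338],
       [  0.    , 448.1804, 235.4302],
       [  0.    ,   0.    ,   1.    ]]), 'pose': array([[ 0.4756,  0.6116, -0.6322, -0.3847],
       [-0.8796,  0.3412, -0.3315, -0.4693],
       [ 0.013 ,  0.7138,  0.7003,  1.1055],
       [ 0.    ,  0.    ,  0.    ,  1.    ]])}
0.99615234375
top {'intrinsics': array([[603.5117,   0.    , 322.0095],
       [  0.    , 603.5117, 238.1733],
       [  0.    ,   0.    ,   1.    ]]), 'pose': array([[ 0.024 ,  0.9966, -0.0794,  0.3674],
       [-0.9997,  0.0233, -0.0093, -0.0493],
       [-0.0074,  0.0796,  0.9968,  1.5891],
       [ 0.    ,  0.    ,  0.    ,  1.    ]])}
0.99607421875
{'clock': 0.1, 'joint_positions': array([63.2822, 35.2834, -0.7245, 81.6304,  0.4657, 63.222 , -2.3139]), 'qd': array([-0.048 , -0.1934,  0.0878, -0.2924,  0.0427,  0.0744, -0.0478]), 'joint_torque': array([  0.0018, -46.0044,   0.2101, -16.6244,  -0.0612,   0.0169,
         0.0001]), 'tcp_pos': array([ 0.2765, -0.5875,  0.2176]), 'tool_rot': array([-179.8671,    0.0022,   25.2061]), 'force': array([-0.2342,  0.2771,  0.3997]), 'ft_torque': array([0.0159, 0.0237, 0.0038]), 'finger_force': 0.0, 'finger_gap': 0.09280210563469796}
```
View pics/scene0.png

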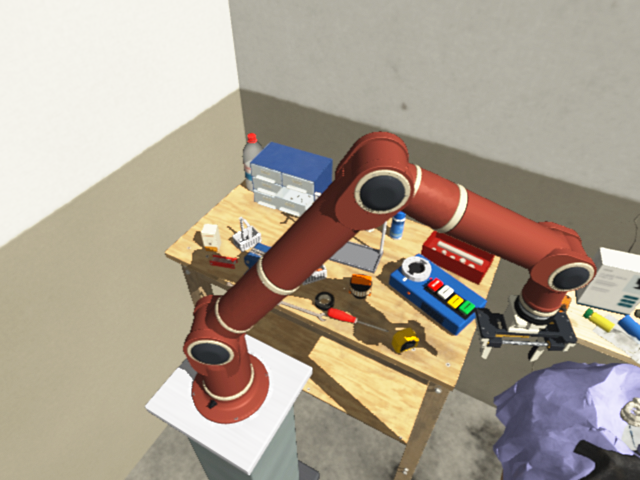

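View pics/top0.png

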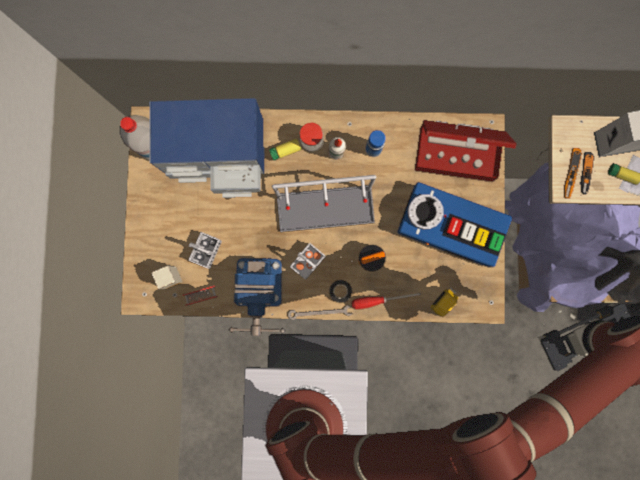

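```bash
cat > h.py <<'E'
import numpy as np,cv2
from workcell import ctrl
np.set_printoptions(precision=4,suppress=True)
def cloud(n,d):
    c=ctrl.calibration(n);K=c["intrinsics"];T=c["pose"]
    v,u=np.mgrid[0:480,0:640]
    P=np.stack([(u-K[0,2])/K[0,0]*d,-(v-K[1,2])/K[1,1]*d,-d],-1)
    return P@T[:3,:3].T+T[:3,3]
def ray(n,u,v,z):
    c=ctrl.calibration(n);K=c["intrinsics"];T=c["pose"]
    w=T[:3,:3]@np.array([(u-K[0,2])/K[0,0],-(v-K[1,2])/K[1,1],-1]);o=T[:3,3]
    return o+w*(z-o[2])/w[2]
def proj(n,P):
    c=ctrl.calibration(n);K=c["intrinsics"];T=c["pose"]
    q=(np.asarray(P)-T[:3,3])@T[:3,:3]
    return np.array([K[0,0]*q[0]/-q[2]+K[0,2],K[1,1]*-q[1]/-q[2]+K[1,2]])
def shot(n,tag=None):
    p,d=ctrl.camera(n)
    if tag: np.savez(f"pics/{n}{tag}.npz",p=p,d=d)
    return p,d,cloud(n,d)
def load(n,tag):
    f=np.load(f"pics/{n}{tag}.npz");return f["p"],f["d"],cloud(n,f["d"])
def crop(p,x0,y0,x1,y1,s,name):
    cv2.imwrite(f"pics/{name}.png",cv2.resize(p[y0:y1,x0:x1,::-1],None,fx=s,fy=s,interpolation=cv2.INTER_CUBIC))
E
python3 - <<'E'
from h import *
p,d,C=load("top",0)
a=p[170:300,390:515];b=p[170:300,150:400]
crop(p,385,170,515,325,3.8,"c1")
im=cv2.resize(p[170:320,140:400,::-1],None,fx=3,fy=3,interpolation=cv2.INTER_CUBIC);cv2.imwrite("pics/c2.png",im)
E
```

View pics/c1.png

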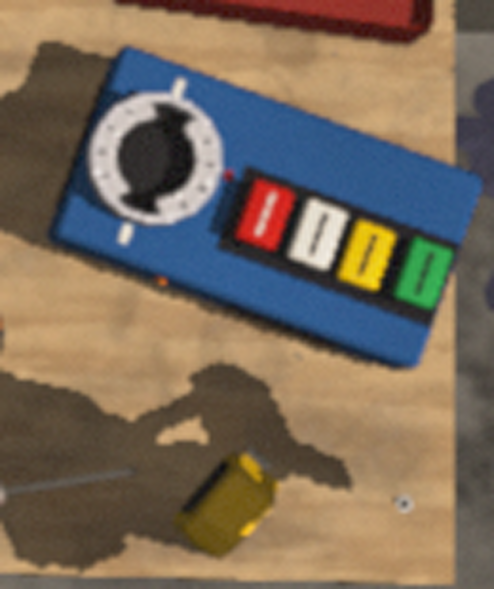

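View pics/c2.png

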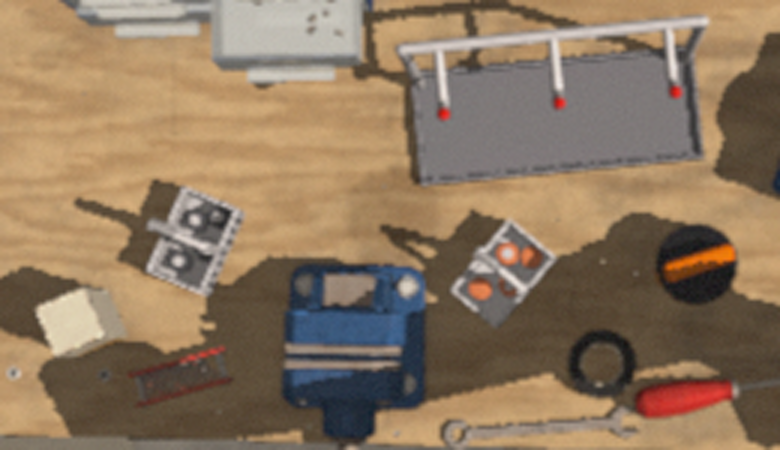

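```bash
cat > m.py <<'E'
from h import *
def masks(p):
    h=cv2.cvtColor(p,cv2.COLOR_RGB2HSV).astype(int);H,S,V=h[...,0],h[...,1],h[...,2]
    return dict(red=((H<6)|(H>172))&(S>170)&(V>110),orange=(H>6)&(H<18)&(S>200)&(V>120),yellow=(H>20)&(H<32)&(S>170)&(V>120),green=(H>55)&(H<85)&(S>120)&(V>60),white=(S<40)&(V>170))
def rep(n,tag,boxes=True):
    p,d,C=load(n,tag);M=masks(p)
    for k,m in M.items():
        N,L,st,ce=cv2.connectedComponentsWithStats(m.astype(np.uint8))
        for i in range(1,N):
            if st[i,4]<6: continue
            P=np.median(C[L==i],0)
            if 0.3<P[0]<0.95 and -0.55<P[1]<0.6 and 0.0<P[2]<0.3: print(n,k,st[i,4],ce[i].round(1),P)
E
python3 - <<'E'
from m import *
rep("top",0);rep("scene",0)
for n in("top","scene"):
  p,d,C=load(n,0)
  # handle points
  for nm,x0,x1,y0,y1,za,zb in[("steel",.40,.6,.15,.32,.094,.115),("copper",.40,.6,-.07,.08,.094,.115),("cart top",.4,.6,-.22,-.1,.07,.09),("rackbar",.55,.75,-.17,.12,.16,.22)]:
    m=(C[...,0]>x0)&(C[...,0]<x1)&(C[...,1]>y0)&(C[...,1]<y1)&(C[...,2]>za)&(C[...,2]<zb)
    Q=C[m]
    if len(Q)<5: print(n,nm,len(Q));continue
    (cx,cy),wh,a=cv2.minAreaRect(Q[:,:2].astype(np.float32)*1000)
    ev=np.linalg.svd(Q[:,:2]-Q[:,:2].mean(0),full_matrices=False)[2][0]
    print(n,nm,len(Q),Q.mean(0),"rect",cx,cy,wh,a,"dir",np.degrees(np.arctan2(ev[1],ev[0])),"zmax",Q[:,2].max())
E
```

```text
top red 160 [127.6 123.9] [0.7284 0.416  0.2311]
top red 365 [310.2 133.2] [0.7567 0.0017 0.074 ]
top red 2025 [458.8 154.7] [ 0.7193 -0.3842  0.0026]
top red 15 [338.8 142.6] [ 0.7178 -0.0715  0.1395]
top red 8 [364.9 200.1] [ 0.5682 -0.1336  0.2053]
top red 8 [325.9 203.9] [ 0.5575 -0.0438  0.2055]
top red 8 [287.2 207.4] [0.5474 0.0451 0.2033]
top red 157 [454.6 226.2] [ 0.5264 -0.3675  0.078 ]
top red 255 [367.3 302.2] [ 0.3299 -0.1546  0.0245]
top orange 103 [373.8 255.9] [ 0.446  -0.1669  0.079 ]
top yellow 188 [481.2 236.6] [ 0.5015 -0.4364  0.0678]
top yellow 26 [450.7 292.8] [ 0.3583 -0.365   0.0474]
top yellow 18 [450.2 307.4] [ 0.3208 -0.3606  0.0635]
top green 47 [273.6 153.6] [0.7106 0.0966 0.0309]
top green 200 [495.9 241.4] [ 0.4905 -0.4708  0.0772]
top white 180 [142.6 137.7] [0.7098 0.3968 0.1796]
top white 53 [470.9 142.2] [ 0.7178 -0.3856  0.1723]
top white 33 [341.6 146.5] [ 0.7154 -0.08    0.1015]
top white 960 [236.  176.7] [0.6409 0.1864 0.0648]
top white 275 [184.4 171. ] [0.6458 0.3118 0.1259]
top white 447 [323.5 184.5] [ 0.6067 -0.0404  0.1935]
top white 10
[... 3668 characters left out ...]
245666503906 (65.42301940917969, 244.42408752441406) 6.4282097816467285 dir 96.02167285422098 zmax 0.21170428199061786
scene steel 104 [0.551  0.2249 0.1038] rect 534.6029052734375 235.18804931640625 (77.59397888183594, 192.90719604492188) 60.471092224121094 dir 156.62917198665022 zmax 0.11461988724088412
scene copper 0
scene cart top 111 [ 0.4389 -0.166   0.0785] rect 441.3602600097656 -164.93067932128906 (18.729854583740234, 58.01608657836914) 18.87825584411621 dir -71.98425268140727 zmax 0.0854650363946825
scene rackbar 27 [0.5955 0.0745 0.1881] rect 596.66650390625 72.53053283691406 (12.298142433166504, 16.55133628845215) 24.755083084106445 dir -69.51531943717058 zmax 0.19754636767222855
```

```bash
cat > go.py <<'E'
import sys;from h import *
from scipy.spatial.transform import Rotation as R
t=[float(a) for a in sys.argv[1:5]]
s=ctrl.observe();r=R.from_euler('xyz',s["tool_rot"],degrees=True)
g=R.from_euler('xyz',[180,0,t[3]],degrees=True)
w=(r.inv()*g).as_rotvec(degrees=True);d=np.array(t[:3])-s["tcp_pos"]
print("t",s["clock"],"pos",s["tcp_pos"],"rot",s["tool_rot"],"q7",s["joint_positions"][6],"F",s["force"],"gap",s["finger_gap"])
print("turn",w,"| shift before turn",r.inv().apply(d),"| after turn",g.inv().apply(d))
E
```

Emit:
send_path --pt "0 0 0 0 0 -9.1 0" --pt "0 0 0 0 0 -9.1 0" --pt "0 0 0 0 0 -9.1 0" --pt "0 0 0 0 0 -9.1 0" --pt "0 0 0 0 0 -9.1 0"

```text
clock: 0.72
tcp_pos: [0.2765, -0.5877, 0.218]
tool_rot: [-179.9, -0.1, 71.0]
force: [1.1, -0.5, 0.2]
finger_gap: 0.0474
finger_force: 0.0
```

```bash
python3 go.py .5235 -.368 .11 70.8
python3 - <<'E'
from h import *
for n in("top","scene"):
  p,d,C=load(n,0)
  for nm,cx,cy in[("steel",.45,.262),("copper",.425,-.007)]:
    Q=C[(np.hypot(C[...,0]-cx,C[...,1]-cy)<.04)&(C[...,2]>.096)&(C[...,2]<.113)]
    if len(Q)>5:
      ev=np.linalg.svd(Q[:,:2]-Q[:,:2].mean(0),full_matrices=False)[2][0]
      c,wh,a=cv2.minAreaRect(Q[:,:2].astype(np.float32)*1000);print(n,nm,len(Q),Q.mean(0),c,wh,np.degrees(np.arctan2(ev[1],ev[0])))
  Q=C[(C[...,0]>.28)&(C[...,0]<.48)&(C[...,1]>.06)&(C[...,1]<.18)&(C[...,2]>.01)];print("vise",Q.min(0),Q.max(0))
E
```

```text
t 0.725 pos [ 0.2765 -0.5877  0.218 ] rot [-179.9369   -0.0572   71.0004] q7 36.9376466459347 F [ 1.1389 -0.4508  0.1865] gap 0.047429890795494756
turn [-0.0632 -0.0571  0.2004] | shift before turn [0.2881 0.1621 0.1081] | after turn [0.2888 0.161  0.108 ]
top steel 63 [0.4534 0.2671 0.1043] (453.6134338378906, 267.52679443359375) (53.557369232177734, 8.922805786132812) -110.73441685685769
top copper 61 [ 0.431  -0.0001  0.1038] (431.2890930175781, 0.1603221893310547) (52.827327728271484, 8.517263412475586) -129.25204117569152
vise [0.2801 0.0679 0.01  ] [0.4685 0.1799 0.1165]
scene steel 30 [0.4507 0.2655 0.1045] (452.0214538574219, 267.02056884765625) (52.309112548828125, 8.180489540100098) 70.03048493975454
vise [0.3159 0.1252 0.0494] [0.4256 0.1793 0.113 ]
```

The manual's scale: shifts go in cm. Converting my numbers, 0.05 m is 5, 0.027 m is 2.7.

Emit:
send_path --pt "5 2.7 0 0 0 0 0" --pt "5 2.7 0 0 0 0 0" --pt "5 2.7 0 0 0 0 0" --pt "5 2.7 0 0 0 0 0" --pt "5 2.7 0 0 0 0 0" --quiet true

```text
ok
```

Emit:
send_path --pt "3.8 2.6 0 0 0 0 0" --pt "0 0 5 0 0 0 0" --pt "0 0 5.5 0 0 0 0" --pt "0 0 0 0 0 0 0" --pt "0 0 0 0 0 0 0"

```text
clock: 1.98
tcp_pos: [0.525, -0.3702, 0.1153]
tool_rot: [179.8, 0.0, 70.7]
force: [0.3, -0.3, 0.3]
finger_gap: 0.0002
finger_force: 0.0
```

```bash
python3 go.py .5235 -.368 .11 70.8
```

```text
t 1.975 pos [ 0.525  -0.3702  0.1153] rot [179.8463   0.0188  70.677 ] q7 5.019678874530935 F [ 0.334  -0.3022  0.2587] gap 0.00023334873922851152
turn [ 0.1537  0.019  -0.123 ] | shift before turn [ 0.0016 -0.0021  0.0053] | after turn [ 0.0016 -0.0021  0.0053]
```

Good. Press red: from 0.115 to ~0.066.

Emit:
send_path --pt "0.1 -0.1 2 0 0 0 0" --pt "0 0 1.4 0 0 0 0" --pt "0 0 1 0 0 0 0" --pt "0 0 0.6 0 0 0 0" --pt "0 0 0 0 0 0 0"

```text
clock: 2.6
tcp_pos: [0.5243, -0.369, 0.0671]
tool_rot: [179.8, 0.1, 70.7]
force: [-3.5, 1.0, 13.1]
finger_gap: 0.0005
finger_force: 6.7
```

In the tool's units: -0.05 m is -5, -0.03 m is -3.

Emit:
send_path --pt "0 0 -2 0 0 0 0" --pt "0 0 -5 0 0 0 0" --pt "0 0 -5 0 0 0 0.04" --pt "-5 -3 -3 0 0 0 0.04" --pt "-5 -3 0 0 0 0 0.04"

```text
clock: 3.22
tcp_pos: [0.4371, -0.4425, 0.216]
tool_rot: [179.6, 0.2, 70.8]
force: [-0.1, -0.2, -2.0]
finger_gap: 0.0259
finger_force: 0.0
```

Emit:
send_path --pt "-5 -3 0 0 0 0 0.04" --pt "-5 -3 0 0 0 0 0.04" --pt "0 0 0 0 0 0 0.04"

```text
clock: 3.6
tcp_pos: [0.3389, -0.5208, 0.2122]
tool_rot: [-179.8, 0.3, 70.0]
force: [0.5, 0.9, -0.2]
finger_gap: 0.0397
finger_force: 0.0
```

```bash
python3 - <<'E'
from m import *
for n in("top","scene"):
    p,d,C=shot(n,1);cv2.imwrite(f"pics/{n}1.png",p[...,::-1])
rep("top",1);print();rep("scene",1)
E
```

```text
top red 159 [127.7 123.8] [0.7288 0.4157 0.2306]
top red 365 [310.3 133.2] [0.7566 0.0016 0.074 ]
top red 2023 [458.4 154.7] [ 0.7194 -0.383   0.0026]
top red 15 [338.8 142.5] [ 0.7175 -0.0714  0.1421]
top red 8 [364.9 200.1] [ 0.5687 -0.1337  0.2053]
top red 9 [326. 204.] [ 0.5573 -0.0438  0.2031]
top red 6 [287.5 207.5] [0.5473 0.0451 0.203 ]
top red 149 [453.7 226.3] [ 0.5271 -0.3679  0.0677]
top red 245 [366.5 302.3] [ 0.3295 -0.1521  0.0244]
top yellow 194 [482.3 236.4] [ 0.5016 -0.4369  0.0779]
top yellow 287 [445.9 304.6] [ 0.3285 -0.3494  0.0613]
top green 48 [273.5 153.5] [0.7107 0.0977 0.0303]
top green 200 [495.9 241.4] [ 0.4905 -0.4711  0.0778]
top white 191 [142.4 137.8] [0.7096 0.3971 0.1794]
top white 55 [470.7 142.3] [ 0.7178 -0.385   0.1727]
top white 34 [341.4 146.7] [ 0.7149 -0.0798  0.1002]
top
[... 2283 characters left out ...]
 white 21 [401.2 220.1] [ 0.7213 -0.1828  0.0916]
scene white 132 [209.4 228.9] [0.3795 0.3581 0.0856]
scene white 14 [399.4 236.6] [ 0.7248 -0.1866  0.0076]
scene white 21 [214.2 241.6] [0.3678 0.3351 0.0436]
scene white 96 [460.9 252.4] [ 0.753  -0.3938  0.0143]
scene white 342 [416.6 268.4] [ 0.5525 -0.3023  0.0773]
scene white 9 [462.3 259.9] [ 0.7115 -0.4081  0.0227]
scene white 9 [404.7 278.6] [ 0.5143 -0.2773  0.0595]
scene white 22 [305.4 282.3] [0.3894 0.0021 0.0099]
scene white 127 [445.6 291.4] [ 0.5102 -0.4031  0.0785]
scene white 10 [321.  296.4] [ 0.362  -0.0702  0.0143]
scene white 13 [379.6 328.2] [ 0.348  -0.2726  0.0064]
scene white 7 [447.7 364.1] [ 0.3344 -0.4798  0.    ]
```

View pics/top1.png

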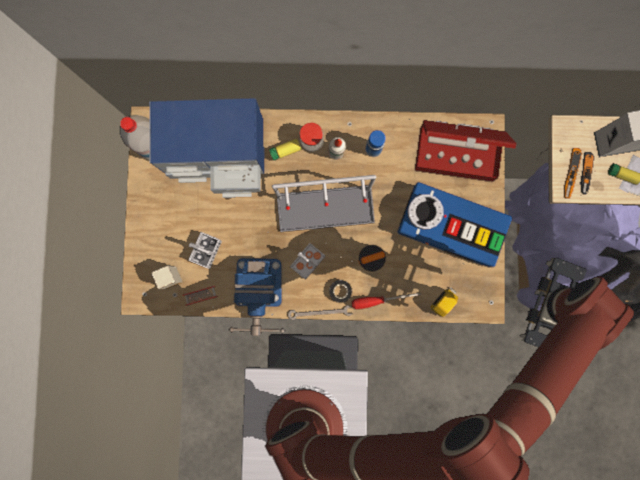

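Emit:
send_path --pt "5.5 0 0 0 0 -7 0.05" --pt "5.5 0 0 0 0 -7 0.05" --pt "5.5 0 0 0 0 -7 0.05" --pt "5.5 0 0 0 0 -8 0.05" --pt "5.5 0 0 0 0 -8 0.05"

```text
clock: 4.32
tcp_pos: [0.3719, -0.2417, 0.2128]
tool_rot: [179.9, 0.0, 108.3]
force: [-0.0, 0.5, 0.9]
finger_gap: 0.0502
finger_force: 0.0
```

Emit:
send_path --pt "0 0 0 0 0 0 0.05" --pt "0 0 0 0 0 0 0.05" --quiet true

```text
ok
```

```bash
python3 go.py .442 -.165 .12 108.5
```

```text
t 4.575 pos [ 0.3713 -0.2454  0.2127] rot [179.9358   0.063  107.8229] q7 35.85291012750393 F [ 0.2263  0.3588 -0.4213] gap 0.05019694622852573
turn [ 0.0638  0.0634 -0.6771] | shift before turn [0.055  0.0918 0.0928] | after turn [0.0538 0.0926 0.0927]
```

Emit:
send_path --pt "2.7 4.6 0 0 0 -0.7 0.05" --pt "2.7 4.6 3 0 0 0 0.05" --pt "0 0 4 0 0 0 0.05" --pt "0 0 2.2 0 0 0 0.05" --pt "0 0 0 0 0 0 0.05"

```text
clock: 5.2
tcp_pos: [0.4405, -0.1665, 0.1187]
tool_rot: [-179.8, -0.1, 108.3]
force: [-0.2, -0.4, -0.1]
finger_gap: 0.0504
finger_force: 0.0
```

```bash
python3 go.py .442 -.165 .057 108.5
```

```text
t 5.2 pos [ 0.4405 -0.1665  0.1187] rot [-179.8464   -0.1285  108.3312] q7 16.75922050532736 F [-0.1907 -0.3599 -0.0758] gap 0.050439634408576434
turn [-0.1534 -0.1287 -0.1686] | shift before turn [0.0008 0.0021 0.0617] | after turn [0.0009 0.0019 0.0617]
```

In the tool's units: 0.03 m is 3, 0.02 m is 2.

Emit:
send_path --pt "0.1 0.2 3 0 0 0 0.05" --pt "0 0 2 0 0 0 0.05" --pt "0 0 1.2 0 0 0 0.05" --pt "0 0 0 0 0 0 0.05" --pt "0 0 0 0 0 0 0.0"

```text
clock: 5.82
tcp_pos: [0.4432, -0.1649, 0.0591]
tool_rot: [179.9, 0.1, 108.4]
force: [-0.4, -0.0, 0.2]
finger_gap: 0.044
finger_force: 0.0
```

Emit:
send_path --pt "0 0 0 0 0 0 0" --pt "0 0 0 0 0 0 0" --pt "0 0 0 0 0 0 0"

```text
clock: 6.2
tcp_pos: [0.4425, -0.1646, 0.0585]
tool_rot: [180.0, 0.0, 108.4]
force: [-0.8, -0.7, 1.8]
finger_gap: 0.0159
finger_force: 30.0
```

Emit:
send_path --pt "0 0 -4 0 0 0 0" --pt "0 0 -6 0 0 0 0" --pt "0 0 -3 0 0 0 0" --pt "0 0 0 0 0 0 0"

```text
clock: 6.7
tcp_pos: [0.4435, -0.1649, 0.19]
tool_rot: [179.8, 0.2, 108.4]
force: [-0.4, -0.0, -2.2]
finger_gap: 0.0155
finger_force: 30.0
```

```bash
python3 go.py .5625 -.298 .2 160.8
```

```text
t 6.7 pos [ 0.4435 -0.1649  0.19  ] rot [179.7899   0.1798 108.3775] q7 20.348145114274217 F [-0.3998 -0.0276 -2.237 ] gap 0.015491520096757245
turn [  0.113    0.2632 -52.422 ] | shift before turn [-0.1639  0.071  -0.0093] | after turn [-0.1561 -0.0866 -0.01  ]
```

```bash
python3 - <<'E'
from m import *
for n,u,v in(("top",425.9,210.7),("scene",416.6,268.4)):
  p,d,C=load(n,1)
  m=masks(p)["white"]
  N,L,st,ce=cv2.connectedComponentsWithStats(m.astype(np.uint8))
  i=[i for i in range(1,N) if abs(ce[i]-[u,v]).max()<2][0]
  Q=C[(np.hypot(C[...,0]-.56,C[...,1]+.3)<.06)&(C[...,2]>.073)&(C[...,2]<.084)]
  print(n,"cloud circle",cv2.minEnclosingCircle(Q[:,:2].astype(np.float32)*1000),Q.mean(0), cv2.minAreaRect(Q[:,:2].astype(np.float32)*1000))
  mm=cv2.morphologyEx((L==i).astype(np.uint8),cv2.MORPH_OPEN,np.ones((3,3)))
  c=max(cv2.findContours(mm,0,1)[0],key=len);h=cv2.convexHull(c)[:,0]
  W=np.array([ray(n,a,b,.078)[:2] for a,b in h])
  A=np.c_[2*W,np.ones(len(W))];s=np.linalg.lstsq(A,(W**2).sum(1),rcond=None)[0];print("hull circle",s[:2],np.sqrt(s[2]+s[:2]@s[:2]))
  # hole: dark pixels with depth in ring
  e=cv2.fitEllipse(c.astype(np.float32));print(e,ray(n,*e[0],.078))
  g=cv2.cvtColor(p,cv2.COLOR_RGB2GRAY);
  D=(g<90)&(np.hypot(*(np.stack([ray(n,a,b,.078)[:2] for b in range(480) for a in range(640)]).reshape(480,640,2)-s[:2]).transpose(2,0,1))<.040)
  y,x=np.nonzero(D);M=np.array([ray(n,a,b,.078)[:2] for a,b in zip(x,y)]);print("dark",len(M),M.mean(0))
E
```

```text
top cloud circle ((561.2846069335938, -295.3121643066406), 43.75095748901367) [ 0.5616 -0.2955  0.0776] ((561.6172485351562, -295.7929382324219), (84.40677642822266, 85.48480224609375), 1.7617026567459106)
hull circle [ 0.5587 -0.3041] 0.03503140605693628
((434.5943908691406, 214.8529815673828), (13.11032485961914, 25.731523513793945), 21.31816864013672) [ 0.5533 -0.3171  0.078 ]Traceback (most recent call last):
  File "<stdin>", line 16, in <module>
  File "h.py", line 10, in ray
    c=ctrl.calibration(n);K=c["intrinsics"];T=c["pose"]
ValueError: time passes only in moves, steps and waits
```

```bash
python3 - <<'E'
from m import *
for n,u,v in(("top",425.9,210.6),("scene",416.6,268.4)):
  p,d,C=load(n,1)
  print(n,"centroid ray",ray(n,u,v,.078))
  s=np.array([.561,-.297])
  for _ in range(3):
    Q=C[(np.hypot(C[...,0]-s[0],C[...,1]-s[1])<.055)&(C[...,2]>.072)&(C[...,2]<.085)]
    h=cv2.convexHull(Q[:,:2].astype(np.float32))[:,0].astype(float)
    s=np.linalg.lstsq(np.c_[2*h,np.ones(len(h))],(h**2).sum(1),rcond=None)[0];r=np.sqrt(s[2]+s[:2]@s[:2])
  r2=np.hypot(*(Q[:,:2]-s[:2]).T);print(n,len(Q),"hullcirc",s[:2],r,"mean",Q.mean(0),"enc",cv2.minEnclosingCircle(Q[:,:2].astype(np.float32)*1000))
E
```

```text
top centroid ray [ 0.5635 -0.2951  0.078 ]
top 452 hullcirc [ 0.5614 -0.2956] 0.04300619015564105 mean [ 0.5614 -0.2954  0.0775] enc ((561.2846069335938, -295.3121643066406), 43.75095748901367)
scene centroid ray [ 0.5539 -0.2979  0.078 ]
scene 311 hullcirc [ 0.5591 -0.296 ] 0.04396470477481323 mean [ 0.5576 -0.2967  0.0775] enc ((558.6033935546875, -296.4985046386719), 46.033477783203125)
```

Emit:
send_path --pt "0 0 0 0 0 -10.4 0" --pt "0 0 0 0 0 -10.5 0" --pt "0 0 0 0 0 -10.5 0" --pt "0 0 0 0 0 -10.5 0" --pt "0 0 0 0 0 -10.5 0"

```text
clock: 7.32
tcp_pos: [0.4408, -0.1643, 0.186]
tool_rot: [180.0, -0.3, 161.2]
force: [-0.2, -1.2, -1.8]
finger_gap: 0.0163
finger_force: 30.0
```

```bash
python3 go.py .5613 -.2965 .2 160.8
```

```text
t 7.325 pos [ 0.4408 -0.1643  0.186 ] rot [179.9793  -0.2619 161.1608] q7 64.13756877744092 F [-0.2495 -1.2477 -1.8237] gap 0.016253527044675174
turn [ 0.0198 -0.262   0.3607] | shift before turn [-0.1567 -0.0862 -0.0147] | after turn [-0.1573 -0.0852 -0.014 ]
```

In the tool's units: -0.052 m is -5.2, -0.029 m is -2.9.

Emit:
send_path --pt "-5.2 -2.9 -0.5 0 0 0.1 0" --pt "-5.2 -2.9 0 0 0 0.1 0" --pt "-5.2 -2.9 0 0 0 0.1 0" --pt "0 0 0 0 0 0 0" --pt "0 0 0 0 0 0 0" --quiet true

```text
ok
```

```bash
python3 go.py .5605 -.2957 .155 160.8
python3 - <<'E'
from m import *
s=ctrl.observe()
for n in("top","scene"):
  p,d,C=shot(n,2)
  m=masks(p)["orange"]&(np.hypot(C[...,0]-.56,C[...,1]+.3)<.08)
  Q=C[m];print(n,len(Q),s["tcp_pos"], Q.mean(0) if len(Q) else 0)
  Z=s["tcp_pos"][2]
  Q=C[(np.hypot(C[...,0]-.56,C[...,1]+.3)<.07)&(C[...,2]>Z-.012)&(C[...,2]<Z-.002)]
  if len(Q): print("drum top",len(Q),Q.mean(0),cv2.minEnclosingCircle(Q[:,:2].astype(np.float32)*1000))
  crop(p,370,140,500,330,3,f"{n}2c")
E
```

```text
t 7.95 pos [ 0.5596 -0.2969  0.1905] rot [179.9144  -0.3063 160.5585] q7 74.07266536949923 F [ 0.3894  1.2916 -2.2759] gap 0.015523536060693862
turn [ 0.0862 -0.3061 -0.2417] | shift before turn [-0.0007  0.0014  0.0355] | after turn [-0.0005  0.0014  0.0355]
top 4 [ 0.5596 -0.2969  0.1905] [ 0.5366 -0.2905  0.2107]
drum top 114 [ 0.5408 -0.2893  0.1835] ((558.675048828125, -296.64227294921875), 33.69902420043945)
scene 92 [ 0.5596 -0.2969  0.1905] [ 0.5358 -0.2926  0.1945]
drum top 183 [ 0.5462 -0.3012  0.1845] ((556.1280517578125, -297.3426208496094), 34.531497955322266)
```

View pics/scene2c.png

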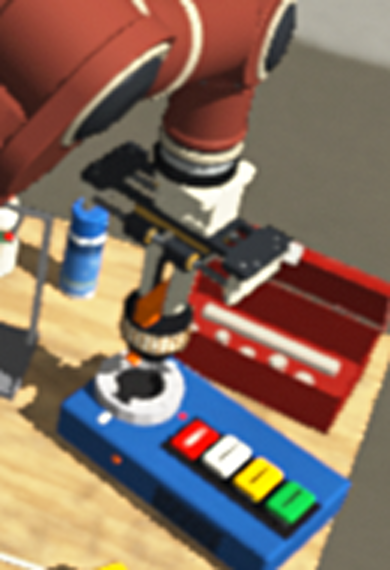

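In the tool's units: 0.03 m is 3, 0.017 m is 1.7.

Emit:
send_path --pt "-0.15 0.2 3 0 -0.3 0 0" --pt "0 0 1.7 0 0 0 0" --pt "0 0 0 0 0 0 0" --pt "0 0 0 0 0 0 0" --quiet true

```text
ok
```

```bash
python3 go.py .562 -.2957 .1185 160.7
```

```text
t 8.55 pos [ 0.5636 -0.2968  0.1472] rot [179.9949   0.3837 160.509 ] q7 72.0157714397362 F [-0.5229 -0.0543 -2.2119] gap 0.015545680367960437
turn [ 0.0045  0.3837 -0.191 ] | shift before turn [0.0021 0.0005 0.0286] | after turn [0.0019 0.0005 0.0287]
```

In the tool's units: 0.005 m is 0.5, 0.004 m is 0.4.

Emit:
send_path --pt "0.15 0.05 0.5 0 0.3 0 0" --pt "0 0 0.4 0 0 0 0" --pt "0 0 0.3 0 0 0 0" --pt "0 0 0.2 0 0 0 0" --pt "0 0 0 0 0 0 0" --quiet true

```text
ok
```

```bash
python3 go.py .562 -.2957 .1185 160.7
```

```text
t 9.175 pos [ 0.5617 -0.2959  0.132 ] rot [179.9939  -0.0237 160.4984] q7 71.44058145933494 F [-0.3038  0.315  -1.6568] gap 0.015947796801746704
turn [ 0.0062 -0.0237 -0.2016] | shift before turn [-0.0002  0.0003  0.0135] | after turn [-0.0002  0.0003  0.0135]
```

Emit:
send_path --pt "0 0 0.4 0 0 0 0" --pt "0 0 0.4 0 0 0 0" --pt "0 0 0.3 0 0 0 0" --pt "0 0 0.2 0 0 0 0" --pt "0 0 0 0 0 0 0" --quiet true

```text
ok
```

```bash
python3 go.py .562 -.2957 .1185 160.7
```

```text
t 9.8 pos [ 0.5618 -0.2959  0.1191] rot [179.9949  -0.016  160.5023] q7 70.90204375336745 F [-0.8878  0.4108 -2.0883] gap 0.015610404900331077
turn [ 0.0051 -0.016  -0.1977] | shift before turn [-0.0002  0.0003  0.0006] | after turn [-0.0002  0.0003  0.0006]
```

Nearly home; press gently, then turn clockwise (yaw decreasing → +rz) 80°.

In the tool's units: 0.0015 m is 0.15, 0.001 m is 0.1.

Emit:
send_path --pt "0 0 0.15 0 0 0 0" --pt "0 0 0.1 0 0 0 0" --pt "0 0 0 0 0 0 0"

```text
clock: 10.18
tcp_pos: [0.5623, -0.296, 0.1186]
tool_rot: [-180.0, 0.1, 160.5]
force: [-2.4, -0.3, 6.0]
finger_gap: 0.0156
finger_force: 30.0
```

Emit:
send_path --pt "0 0 0 0 0 8 0" --pt "0 0 0 0 0 8 0" --pt "0 0 0 0 0 8 0" --pt "0 0 0 0 0 8 0" --pt "0 0 0 0 0 8 0"

```text
clock: 10.8
tcp_pos: [0.5619, -0.2963, 0.1186]
tool_rot: [-180.0, 0.1, 120.2]
force: [-2.5, 0.3, 4.7]
finger_gap: 0.016
finger_force: 30.0
```

Emit:
send_path --pt "0 0 0 0 0 8 0" --pt "0 0 0 0 0 8 0" --pt "0 0 0 0 0 8 0" --pt "0 0 0 0 0 8 0" --pt "0 0 0 0 0 7 0"

```text
clock: 11.42
tcp_pos: [0.5615, -0.2952, 0.1186]
tool_rot: [-179.9, -0.0, 81.4]
force: [-5.8, 2.7, 10.0]
finger_gap: 0.016
finger_force: 30.1
```

Emit:
send_path --pt "0 0 0 0 0 2 0" --pt "0 0 0 0 0 0 0"

```text
clock: 11.68
tcp_pos: [0.561, -0.2949, 0.1186]
tool_rot: [-179.9, 0.0, 79.7]
force: [-4.6, 1.8, 9.2]
finger_gap: 0.0155
finger_force: 30.3
```

```bash
python3 go.py .562 -.2957 .1185 80.5|tail -2; python3 -c "
from h import *;print(ctrl.observe()['ft_torque'])"
```

```text
t 11.675 pos [ 0.561  -0.2949  0.1186] rot [-179.8738    0.0168   79.6786] q7 4.866507400334659 F [-4.5817  1.7645  9.2391] gap 0.015542786077544946
turn [-0.1263  0.0159 -0.8214] | shift before turn [-0.0006  0.0012  0.0001] | after turn [-0.0006  0.0011  0.0001]
[0.4752 1.0713 0.5386]
```

Emit:
send_path --pt "0 0 0 0 0 0 0.04" --pt "0 0 0 0 0 0 0.05" --pt "0 0 0 0 0 0 0.05" --pt "0 0 -3 0 0 0 0.05" --pt "0 0 -5 0 0 0 0.05"

```text
clock: 12.3
tcp_pos: [0.5606, -0.2955, 0.1954]
tool_rot: [-179.7, -0.1, 79.5]
force: [0.9, -1.3, 0.5]
finger_gap: 0.0496
finger_force: 0.0
```

Emit:
send_path --pt "-5 0 -5 0 0 0 0.08" --pt "-5.5 0 -3 0 0 0 0.08" --pt "-5.5 2 0 0 0 0 0.08" --pt "-3 5 0 0 0 0 0.08" --pt "0 0 0 0 0 0 0.08"

```text
clock: 12.92
tcp_pos: [0.5981, -0.4917, 0.2638]
tool_rot: [-179.7, -0.2, 79.4]
force: [0.2, -1.2, -1.6]
finger_gap: 0.0801
finger_force: 0.0
```

```bash
python3 - <<'E'
from m import *
for n in("top","scene"):
  p,d,C=shot(n,3)
  M=masks(p)["orange"]
  for nm,m in[("wing",M&(np.hypot(C[...,0]-.56,C[...,1]+.3)<.06)&(C[...,2]>.125)),
   ("drum",(np.hypot(C[...,0]-.56,C[...,1]+.3)<.06)&(C[...,2]>.10)&(C[...,2]<.12)),
   ("steel",(np.hypot(C[...,0]-.452,C[...,1]-.265)<.07)&(C[...,2]>.095)&(C[...,2]<.114)),
   ("copper",(np.hypot(C[...,0]-.431,C[...,1])<.07)&(C[...,2]>.095)&(C[...,2]<.114))]:
    Q=C[m]
    if len(Q)>5:
      ev=np.linalg.svd(Q[:,:2]-Q[:,:2].mean(0),full_matrices=False)[2][0]
      c,wh,a=cv2.minAreaRect(Q[:,:2].astype(np.float32)*1000);print(n,nm,len(Q),Q.mean(0),Q[:,2].max(),c,wh,np.degrees(np.arctan2(ev[1],ev[0])))
  cv2.imwrite(f"pics/{n}3.png",p[...,::-1])
E
```

```text
top wing 125 [ 0.5597 -0.294   0.139 ] 0.14718983431279153 (560.8882446289062, -292.28509521484375) (54.91609191894531, 14.556790351867676) -95.84326022149774
top drum 426 [ 0.5599 -0.2936  0.1111] 0.11963493956605764 (561.363037109375, -295.29803466796875) (67.52576446533203, 66.86856842041016) 172.97611649264562
top steel 65 [0.4531 0.2664 0.1042] 0.11025846763609581 (453.6408996582031, 267.5758361816406) (52.915775299072266, 9.110932350158691) -111.1646065647023
top copper 64 [0.431  0.0002 0.1033] 0.11245941810679305 (431.11859130859375, 0.2322826385498047) (52.31311798095703, 8.947686195373535) -128.49072757990925
scene wing 114 [ 0.5557 -0.2951  0.1361] 0.14522577886255272 (556.3383178710938, -295.73138427734375) (57.87864303588867, 18.426393508911133) -95.91771994617363
scene drum 220 [ 0.5435 -0.2958  0.1112] 0.11958374367427094 (556.0100708007812, -297.96697998046875) (60.23565673828125, 66.5247802734375) 92.09159289634485
scene steel 32 [0.4506 0.2656 0.1041] 0.11173210452038485 (453.5805969238281, 268.80206298828125) (52.999969482421875, 10.81826114654541) 69.18983712687196
```

View pics/scene3.png

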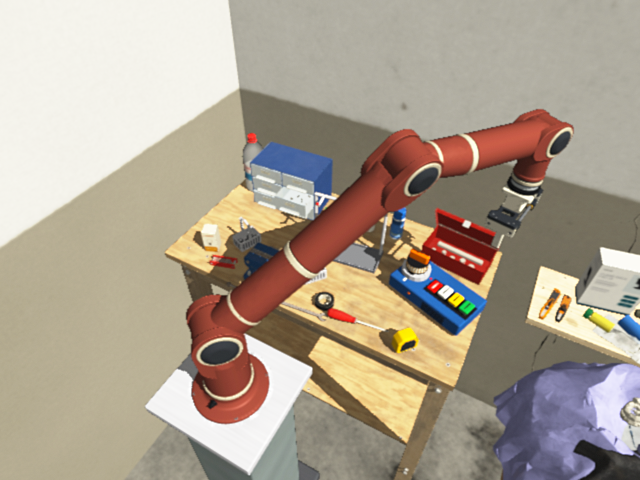

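Emit:
send_path --pt "5.5 -2.2 0 0 0 0 0.08" --pt "5.5 -2.2 0 0 0 0 0.08" --pt "5.5 -2.2 0 0 0 0 0.08" --pt "5.5 -2.2 0 0 0 0 0.08" --pt "5.5 -2.2 0 0 0 0 0.08" --quiet true

```text
ok
```

Emit:
send_path --pt "5.5 -2.2 0 0 0 0 0.08" --pt "5.5 -2.2 0 0 0 0 0.08" --pt "5.5 -2.2 0 0 0 0 0.08" --pt "5.5 -2.2 0 0 0 0 0.08" --pt "5.5 -2.2 0 0 0 0 0.08" --quiet true

```text
ok
```

Emit:
send_path --pt "5.5 -2.2 0 0 0 0 0.08" --pt "5.5 -2.2 0 0 0 0 0.08" --pt "0 0 0 0 0 -10.2 0.08" --pt "0 0 0 0 0 -10.2 0.08" --pt "0 0 0 0 0 -10.2 0.08" --quiet true

```text
ok
```

Emit:
send_path --pt "0 0 0 0 0 -10.2 0.08" --pt "0 0 0 0 0 -10.2 0.08" --pt "0 0 0 0 0 -10.2 0.08" --pt "0 0 0 0 0 -10.2 0.08" --pt "0 0 0 0 0 0 0.08" --quiet true

```text
ok
```

```bash
python3 go.py .4525 .267 .15 159.2
```

```text
t 15.525 pos [0.4564 0.2072 0.2722] rot [179.9749   0.1487 150.8553] q7 15.598582824762083 F [-0.4978 -0.4374  0.5828] gap 0.07989577255500792
turn [ 0.0142  0.1503 -8.3447] | shift before turn [0.0329 0.0503 0.1221] | after turn [0.0249 0.0545 0.1222]
```

In the tool's units: 0.05 m is 5, 0.033 m is 3.3.

Emit:
send_path --pt "3.3 5 0 0 0 -8.3 0.08" --pt "0 0 5 0 0 0 0.08" --pt "0 0 5 0 0 0 0.08" --pt "0 0 2 0 0 0 0.08" --pt "0 0 0 0 0 0 0.08" --quiet true

```text
ok
```

Emit:
send_path --pt "0 0 0 0 0 0 0.08" --pt "0 0 0 0 0 0 0.08" --quiet true

```text
ok
```

```bash
python3 go.py .4525 .267 .064 159.2
python3 - <<'E'
from m import *
for n in("top","scene"):
  p,d,C=shot(n,4)
  Q=C[(np.hypot(C[...,0]-.452,C[...,1]-.265)<.07)&(C[...,2]>.03)&(C[...,2]<.114)];print(n,len(Q),Q.mean(0) if len(Q) else 0)
  Q=C[(np.hypot(C[...,0]-.452,C[...,1]-.265)<.06)&(C[...,2]>.097)&(C[...,2]<.112)];print(n,len(Q),Q.mean(0) if len(Q) else 0)
E
```

```text
t 16.4 pos [0.4539 0.2677 0.1525] rot [179.8681   0.1214 159.1634] q7 9.276417556949463 F [-0.3579 -0.4665  0.5715] gap 0.07989229192924828
turn [ 0.1319  0.1214 -0.0365] | shift before turn [ 0.0012 -0.0014  0.0885] | after turn [ 0.001  -0.0012  0.0885]
top 21 [0.4899 0.2546 0.0395]
top 0 0
scene 11 [0.4758 0.2324 0.0355]
scene 0 0
```

Occluded, but it was in place a moment ago. Descend.

In the tool's units: 0.03 m is 3, 0.018 m is 1.8.

Emit:
send_path --pt "0.1 -0.1 3 0 0 0 0.08" --pt "0 0 3 0 0 0 0.08" --pt "0 0 1.8 0 0 0 0.08" --pt "0 0 1 0 0 0 0.08" --pt "0 0 0 0 0 0 0.08"

```text
clock: 17.12
tcp_pos: [0.452, 0.2666, 0.0628]
tool_rot: [-180.0, -0.0, 159.2]
force: [0.0, 0.3, -0.2]
finger_gap: 0.0802
finger_force: 0.0
```

Emit:
send_path --pt "0 0 0 0 0 0 0.04" --pt "0 0 0 0 0 0 0.04" --pt "0 0 0 0 0 0 0.04" --pt "0 0 0 0 0 0 0.04" --pt "0 0 0 0 0 0 0.04"

```text
clock: 17.75
tcp_pos: [0.4523, 0.2671, 0.0633]
tool_rot: [179.9, 0.0, 159.2]
force: [1.2, 1.0, 2.0]
finger_gap: 0.0521
finger_force: 29.9
```

The manual's scale: shifts go in cm. Converting my numbers, -0.055 m is -5.5, -0.05 m is -5.

Emit:
send_path --pt "0 0 -2 0 0 0 0.04" --pt "0 0 -5 0 0 0 0.04" --pt "0 0 -5.5 0 0 0 0.04" --pt "0 0 -5 0 0 -9 0.04" --pt "0 0 0 0 0 -9 0.04"

```text
clock: 18.38
tcp_pos: [0.4531, 0.268, 0.2415]
tool_rot: [179.8, 0.4, 177.5]
force: [0.3, -1.0, -1.9]
finger_gap: 0.052
finger_force: 29.9
```

Emit:
send_path --pt "0 0 0 0 0 -9.3 0.04" --pt "0 0 0 0 0 0 0.04" --quiet true

```text
ok
```

```bash
python3 go.py .505 .040 .24 186.5
```

```text
t 18.625 pos [0.4515 0.2656 0.2371] rot [-179.9369   -0.1204 -173.6225] q7 37.08212103405558 F [-0.0086  0.1234 -1.6971] gap 0.05241952261128645
turn [-0.063  -0.1204 -0.1224] | shift before turn [-0.0281 -0.2302 -0.0027] | after turn [-0.0276 -0.2302 -0.0029]
```

Emit:
send_path --pt "-0.7 -5.7 0 0 0 0 0.04" --pt "-0.7 -5.8 0 0 0 0 0.04" --pt "-0.7 -5.8 0 0 0 0 0.04" --pt "-0.7 -5.7 0 0 0 0 0.04" --pt "0 0 2 0 0 0 0.04" --quiet true

```text
ok
```

Emit:
send_path --pt "0 0 3 0 0 0 0.04" --pt "0 0 0 0 0 0 0.04" --pt "0 0 0 0 0 0 0.04" --quiet true

```text
ok
```

```bash
python3 go.py .505 .040 .182 186.5
python3 - <<'E'
from m import *
for n in("top","scene"):
  p,d,C=shot(n,5)
  M=masks(p)["red"]&(C[...,2]>.18)&(C[...,2]<.22)&(abs(C[...,0]-.557)<.04)
  N,L,st,ce=cv2.connectedComponentsWithStats(M.astype(np.uint8))
  for i in range(1,N): print(n,st[i,4],ce[i],C[L==i].mean(0))
  x,y=proj(n,[.54,.03,.2]).astype(int);crop(p,max(x-80,0),max(y-70,0),x+80,y+70,4,f"{n}5c")
E
```

```text
t 19.625 pos [0.5062 0.0418 0.1886] rot [ 179.9809    0.0529 -173.5317] q7 59.105983344805594 F [-0.2516  0.3752 -1.9719] gap 0.05206965364040737
turn [ 0.0191  0.0529 -0.0317] | shift before turn [ 0.0014 -0.0016  0.0066] | after turn [ 0.0014 -0.0016  0.0066]
top 9 [365. 200.] [ 0.5688 -0.1338  0.2031]
scene 2 [317.  203.5] [0.5431 0.0446 0.2033]
scene 3 [344.3333 210.6667] [ 0.555  -0.0442  0.2028]
scene 3 [372.3333 218.6667] [ 0.5641 -0.1335  0.2023]
```

View pics/top5c.png

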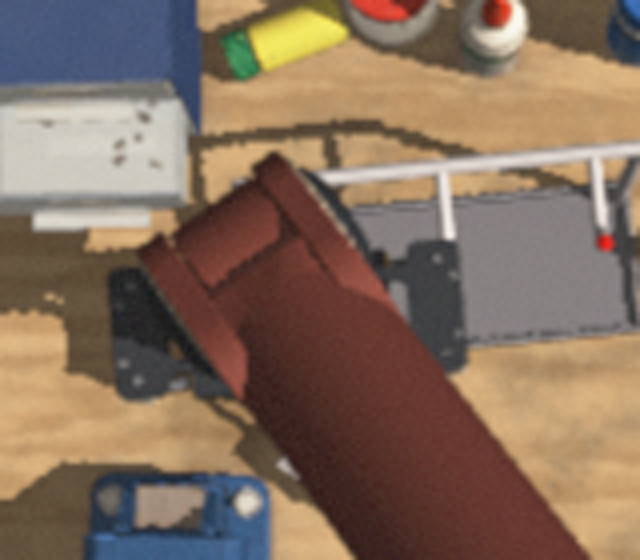

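Emit:
send_path --pt "0 -0.1 0.6 0 0 0 0.04" --pt "-3 0 0 0 0 0 0.04" --pt "-2.9 0 0 0 0 0 0.04" --pt "0 0 0 0 0 0 0.04" --pt "0 0 0 0 0 0 0.04"

```text
clock: 20.35
tcp_pos: [0.564, 0.0462, 0.1817]
tool_rot: [-179.9, -0.0, -173.5]
force: [0.1, -1.0, -1.5]
finger_gap: 0.0518
finger_force: 30.0
```

```bash
python3 go.py .565 .047 .154 186.5
```

```text
t 20.35 pos [0.564  0.0462 0.1817] rot [-179.937    -0.0385 -173.5353] q7 59.989968976312745 F [ 0.1034 -0.967  -1.5227] gap 0.05179712860856527
turn [-0.063  -0.0386 -0.0353] | shift before turn [-0.0011  0.0008  0.0277] | after turn [-0.0011  0.0007  0.0277]
```

Emit:
send_path --pt "-0.1 0.1 1.2 0 0 0 0.04" --pt "0 0 0.8 0 0 0 0.04" --pt "0 0 0.4 0 0 0 0.04" --pt "0 0 0.2 0 0 0 0.04" --pt "0 0 0 0 0 0 0.04"

```text
clock: 20.98
tcp_pos: [0.5646, 0.0464, 0.155]
tool_rot: [-179.9, -0.1, -173.6]
force: [-0.1, -4.8, -0.4]
finger_gap: 0.052
finger_force: 30.0
```

Emit:
send_path --pt "0 0 0.2 0 0 0 0.04" --pt "0 0 0.1 0 0 0 0.04" --pt "0 0 0 0 0 0 0.04"

```text
clock: 21.35
tcp_pos: [0.5648, 0.0463, 0.1528]
tool_rot: [-179.8, -0.1, -173.6]
force: [-1.2, -5.3, 2.9]
finger_gap: 0.0516
finger_force: 30.0
```

In the tool's units: -0.003 m is -0.3.

Emit:
send_path --pt "0 -0.3 0 0 0 0 0.04" --pt "0 0 0 0 0 0 0.04"

```text
clock: 21.6
tcp_pos: [0.565, 0.046, 0.1528]
tool_rot: [179.9, -0.1, -173.4]
force: [-2.4, -1.4, 1.5]
finger_gap: 0.0519
finger_force: 30.0
```

```bash
python3 - <<'E'
from m import *
for n in("scene",):
  p,d,C=shot(n,6)
  x,y=proj(n,[.56,.047,.18]).astype(int);crop(p,x-75,y-60,x+75,y+60,5,f"{n}6c")
E
```

```text
(no output)
```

View pics/scene6c.png

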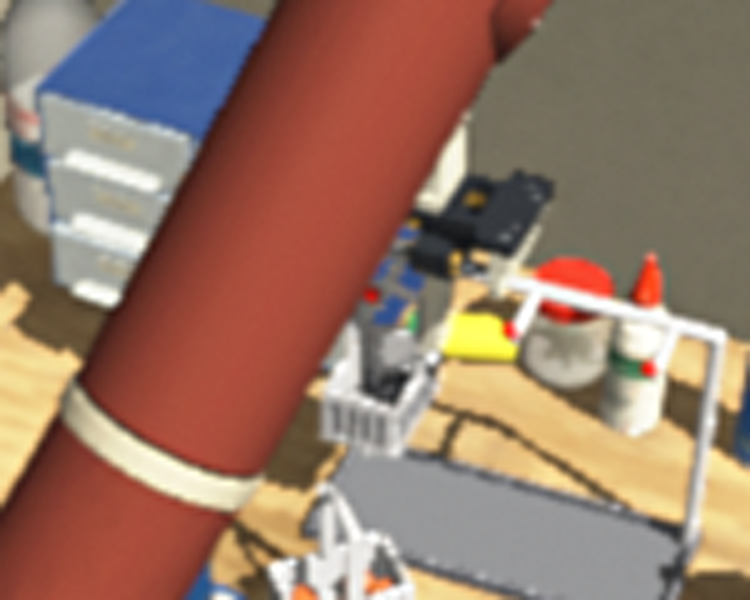

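Emit:
send_path --pt "0 0 0 0 0 0 0.058" --pt "0 0 0 0 0 0 0.064" --pt "0 0 0 0 0 0 0.064" --pt "0 0 0 0 0 0 0.064"

```text
clock: 22.15
tcp_pos: [0.566, 0.0454, 0.1529]
tool_rot: [180.0, 0.0, -173.5]
force: [0.3, 0.0, -0.1]
finger_gap: 0.0642
finger_force: 0.0
```

Emit:
send_path --pt "0 0 -1.5 0 0 0 0.064" --pt "0 0 -3 0 0 0 0.064" --pt "0 0 -5 0 0 0 0.064" --pt "3 -3 -2 0 0 0 0.08" --pt "3 -5 0 0 0 0 0.08"

```text
clock: 22.78
tcp_pos: [0.5162, -0.0392, 0.2713]
tool_rot: [180.0, 0.4, -173.2]
force: [-0.0, -1.4, -1.2]
finger_gap: 0.0782
finger_force: 0.0
```

Emit:
send_path --pt "0 -6 0 0 0 0 0.08" --pt "0 -6 0 0 0 0 0.08" --pt "0 -6 0 0 0 0 0.08" --pt "0 0 0 0 0 0 0.08"

```text
clock: 23.28
tcp_pos: [0.535, -0.2272, 0.2675]
tool_rot: [-179.9, -0.0, -174.2]
force: [0.1, 1.3, 0.5]
finger_gap: 0.0798
finger_force: 0.0
```

```bash
python3 - <<'E'
from m import *
for n in("top","scene"):
  p,d,C=shot(n,7)
  for nm,m in[("hung",(np.hypot(C[...,0]-.565,C[...,1]-.047)<.045)&(C[...,2]>.192)&(C[...,2]<.204)),
   ("hung rim",(np.hypot(C[...,0]-.565,C[...,1]-.047)<.055)&(C[...,2]>.115)&(C[...,2]<.140)),
   ("copper",(np.hypot(C[...,0]-.431,C[...,1])<.07)&(C[...,2]>.095)&(C[...,2]<.114))]:
    Q=C[m]
    if len(Q)>5:
      ev=np.linalg.svd(Q[:,:2]-Q[:,:2].mean(0),full_matrices=False)[2][0]
      c,wh,a=cv2.minAreaRect(Q[:,:2].astype(np.float32)*1000);print(n,nm,len(Q),Q.mean(0),c,wh,np.degrees(np.arctan2(ev[1],ev[0])))
  cv2.imwrite(f"pics/{n}7.png",p[...,::-1])
E
```

```text
top hung 149 [0.582  0.0492 0.1958] (573.4822387695312, 46.498138427734375) (64.16658782958984, 58.22434616088867) -171.96452756988145
top hung rim 172 [0.5631 0.0475 0.1248] (563.6300659179688, 50.38513946533203) (79.49597930908203, 60.70045852661133) -173.59803089589008
top copper 65 [0.4573 0.0169 0.1038] (458.5566101074219, 17.662322998046875) (52.4632568359375, 8.982280731201172) -128.38421073877421
scene copper 8 [0.443  0.0002 0.1012] (443.35235595703125, -0.46968793869018555) (6.036003112792969, 6.170080184936523) -174.36015228207938
```

View pics/top7.png

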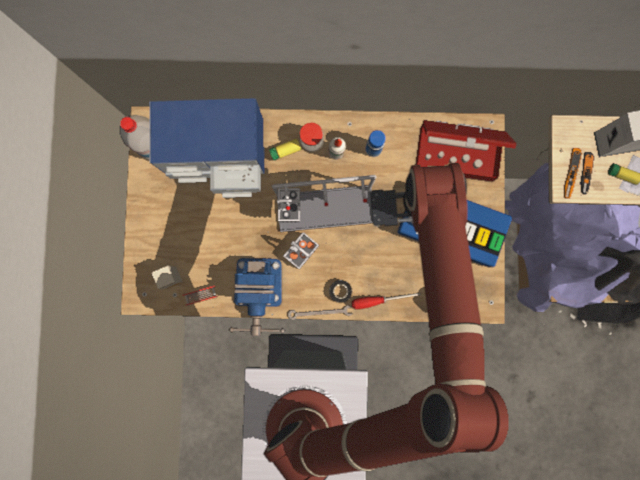

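In the tool's units: 0.06 m is 6, 0.055 m is 5.5.

Emit:
send_path --pt "5 3.5 0 0 0 9 0.08" --pt "1 5.5 0 0 0 9 0.08" --pt "0 6 0 0 0 9 0.08" --pt "0 6 0 0 0 9 0.08" --pt "0 0 0 0 0 8.5 0.08" --quiet true

```text
ok
```

Emit:
send_path --pt "0 0 0 0 0 0 0.08" --pt "0 0 0 0 0 0 0.08" --quiet true

```text
ok
```

```bash
python3 go.py .458 .0173 .16 141.5
```

```text
t 24.25 pos [ 0.507  -0.0204  0.2681] rot [-179.9871    0.0147  142.1485] q7 32.925366196313654 F [-0.1341  0.0734 -0.5465] gap 0.07987138140989142
turn [-0.0128  0.0148  0.6485] | shift before turn [ 0.0618 -0.0003  0.1081] | after turn [ 0.0618 -0.001   0.1081]
```

In the tool's units: 0.06 m is 6, 0.055 m is 5.5.

Emit:
send_path --pt "6 0 0 0 0 0.6 0.08" --pt "0.2 -0.1 5 0 0 0 0.08" --pt "0 0 5.5 0 0 0 0.08" --pt "0 0 0 0 0 0 0.08" --pt "0 0 0 0 0 0 0.08" --quiet true

```text
ok
```

```bash
python3 go.py .458 .0173 .066 141.5
```

```text
t 24.875 pos [0.4591 0.0169 0.1644] rot [179.877    0.0769 141.382 ] q7 20.916166726769667 F [ 0.4713 -0.322   0.727 ] gap 0.08001270748749632
turn [ 0.1229  0.0771 -0.118 ] | shift before turn [ 0.0013 -0.0006  0.0984] | after turn [ 0.0011 -0.0004  0.0984]
```

In the tool's units: 0.035 m is 3.5, 0.03 m is 3.

Emit:
send_path --pt "0.1 0 3 0 0 0 0.08" --pt "0 0 3.5 0 0 0 0.08" --pt "0 0 2 0 0 0 0.08" --pt "0 0 1.3 0 0 0 0.08" --pt "0 0 0 0 0 0 0.08"

```text
clock: 25.5
tcp_pos: [0.458, 0.0174, 0.0656]
tool_rot: [179.9, 0.1, 141.4]
force: [-0.6, 1.1, -0.4]
finger_gap: 0.0798
finger_force: 0.0
```

Emit:
send_path --pt "0 0 0 0 0 0 0.04" --pt "0 0 0 0 0 0 0.04" --pt "0 0 0 0 0 0 0.04" --pt "0 0 0 0 0 0 0.04" --pt "0 0 0 0 0 0 0.04"

```text
clock: 26.12
tcp_pos: [0.4575, 0.0176, 0.0652]
tool_rot: [180.0, 0.0, 141.4]
force: [0.8, -0.3, 3.4]
finger_gap: 0.052
finger_force: 30.0
```

In the tool's units: -0.055 m is -5.5, -0.05 m is -5.

Emit:
send_path --pt "0 0 -2 0 0 0 0.04" --pt "0 0 -5 0 0 0 0.04" --pt "0 0 -5.5 0 0 0 0.04" --pt "0 0 -5 0 0 0 0.04" --pt "0 0 0 0 0 -9 0.04"

```text
clock: 26.75
tcp_pos: [0.459, 0.0181, 0.2433]
tool_rot: [179.8, 0.4, 150.6]
force: [-0.4, -0.5, -1.3]
finger_gap: 0.0517
finger_force: 29.9
```

Emit:
send_path --pt "0 0 0 0 0 -9 0.04" --pt "0 0 0 0 0 -9 0.04" --pt "0 0 0 0 0 -9 0.04" --pt "0 0 0 0 0 -9 0.04" --pt "0 0 0 0 0 0 0.04"

```text
clock: 27.38
tcp_pos: [0.4564, 0.017, 0.2392]
tool_rot: [180.0, -0.1, -173.7]
force: [-0.1, -0.0, -1.5]
finger_gap: 0.0515
finger_force: 29.9
```

```bash
python3 go.py .5265 -.1385 .24 186.5
```

```text
t 27.375 pos [0.4564 0.017  0.2392] rot [ 179.9782   -0.1102 -173.7091] q7 64.21500394716543 F [-0.1379 -0.0253 -1.5321] gap 0.05153136832073324
turn [ 0.022  -0.1102 -0.2091] | shift before turn [-0.0526 -0.1623 -0.0009] | after turn [-0.052  -0.1625 -0.0008]
```

In the tool's units: -0.054 m is -5.4, 0.035 m is 3.5.

Emit:
send_path --pt "0 -5.4 0 0 0 0 0.04" --pt "0 -5.4 0 0 0 0 0.04" --pt "-2 -5.4 0 0 0 -0.2 0.04" --pt "-3.3 0 2 0 0 0 0.04" --pt "0 0 3.5 0 0 0 0.04" --quiet true

```text
ok
```

Emit:
send_path --pt "0 0 0 0 0 0 0.04" --pt "0 0 0 0 0 0 0.04" --quiet true

```text
ok
```

```bash
python3 go.py .5866 -.1317 .184 186.5
```

```text
t 28.25 pos [ 0.5282 -0.1373  0.1858] rot [-179.985     0.0539 -173.4352] q7 77.35977195272804 F [ 0.0525  0.3566 -1.1758] gap 0.051843670365702865
turn [-0.015   0.0539  0.0647] | shift before turn [-0.0587 -0.0012  0.0019] | after turn [-0.0587 -0.0011  0.0018]
```

Emit:
send_path --pt "-3 0 0.1 0 0 0 0.04" --pt "-2.8 -0.1 0 0 0 0 0.04" --pt "0 0 0 0 0 0 0.04" --pt "0 0 0 0 0 0 0.04"

```text
clock: 28.75
tcp_pos: [0.5854, -0.1321, 0.1848]
tool_rot: [-179.9, 0.1, -173.4]
force: [0.0, -0.4, -1.6]
finger_gap: 0.0519
finger_force: 30.1
```

Emit:
send_path --pt "0 0 1.2 0 0 0 0.04" --pt "0 0 0.8 0 0 0 0.04" --pt "0 0 0.4 0 0 0 0.04" --pt "0 0 0.3 0 0 0 0.04" --pt "0 0 0 0 0 0 0.04"

```text
clock: 29.38
tcp_pos: [0.5855, -0.1318, 0.1567]
tool_rot: [180.0, -0.0, -173.4]
force: [0.6, -0.8, -1.4]
finger_gap: 0.0519
finger_force: 30.1
```

Emit:
send_path --pt "0 0 0.2 0 0 0 0.04" --pt "0 0 0.1 0 0 0 0.04" --pt "0 0 0 0 0 0 0.04"

```text
clock: 29.75
tcp_pos: [0.5859, -0.1318, 0.1544]
tool_rot: [-180.0, 0.0, -173.4]
force: [-0.2, -0.1, 2.0]
finger_gap: 0.0522
finger_force: 30.1
```

Emit:
send_path --pt "0 0 0 0 0 0 0.058" --pt "0 0 0 0 0 0 0.064" --pt "0 0 0 0 0 0 0.064" --pt "0 0 0 0 0 0 0.064"

```text
clock: 30.25
tcp_pos: [0.5855, -0.1318, 0.1538]
tool_rot: [180.0, -0.0, -173.4]
force: [1.2, -0.4, -0.2]
finger_gap: 0.0639
finger_force: 0.0
```

Emit:
send_path --pt "0 0 -1.5 0 0 0 0.064" --pt "0 0 -3 0 0 0 0.064" --pt "0 0 -5 0 0 0 0.064" --pt "3 -3 -2 0 0 9 0.0" --pt "0 -6 0 0 0 9 0.0"

```text
clock: 30.88
tcp_pos: [0.5578, -0.2224, 0.2736]
tool_rot: [180.0, 0.4, 168.7]
force: [1.1, 0.2, -0.2]
finger_gap: 0.0485
finger_force: 0.0
```

Emit:
send_path --pt "0 -6 0 0 0 9 0" --pt "0 -6 0 0 0 9 0" --pt "0 -5 0 0 0 9 0" --pt "0 -5 0 0 0 9 0" --pt "0 0 0 0 0 9 0"

```text
clock: 31.5
tcp_pos: [0.4643, -0.4285, 0.2693]
tool_rot: [-179.8, 0.1, 122.7]
force: [0.3, 0.6, 0.2]
finger_gap: 0.0014
finger_force: 0.0
```

```bash
python3 - <<'E'
from m import *
for n in("top","scene"):
  p,d,C=shot(n,8)
  for nm,m in[("rim0",(np.hypot(C[...,0]-.565,C[...,1]-.047)<.055)&(C[...,2]>.115)&(C[...,2]<.140)),("rim2",(np.hypot(C[...,0]-.5866,C[...,1]+.1317)<.055)&(C[...,2]>.115)&(C[...,2]<.140)),
   ("drum",(np.hypot(C[...,0]-.56,C[...,1]+.3)<.06)&(C[...,2]>.10)&(C[...,2]<.12))]:
    Q=C[m]
    if len(Q)>5: print(n,nm,len(Q),Q.mean(0),cv2.minAreaRect(Q[:,:2].astype(np.float32)*1000))
  cv2.imwrite(f"pics/{n}8.png",p[...,::-1])
E
python3 go.py .513 -.4025 .115 70.8
```

```text
top rim0 170 [0.5639 0.0468 0.1251] ((563.4573974609375, 50.012840270996094), (79.04315948486328, 60.328285217285156), 2.190293073654175)
top rim2 178 [ 0.5839 -0.1306  0.1257] ((586.4021606445312, -130.71365356445312), (52.75334167480469, 83.83061981201172), 78.00603485107422)
top drum 421 [ 0.56   -0.2938  0.1115] ((561.8050537109375, -295.2175598144531), (67.03852081298828, 65.84624481201172), 5.254740238189697)
scene rim2 230 [ 0.5818 -0.1309  0.1248] ((585.244384765625, -130.7563018798828), (56.374088287353516, 93.14356994628906), 79.57410430908203)
scene drum 214 [ 0.5434 -0.296   0.1112] ((555.669189453125, -297.4853820800781), (62.019866943359375, 69.56709289550781), 40.75152587890625)
t 31.6 pos [ 0.4681 -0.4234  0.27  ] rot [179.9555   0.071  123.5195] q7 56.33249882962261 F [ 0.8966  1.2237 -0.1028] gap 0.0007585973731103309
turn [ 0.074   0.0454 52.7195] | shift before turn [-0.0072  0.0489  0.1551] | after turn [0.0345 0.0355 0.155 ]
```

View pics/top8.png

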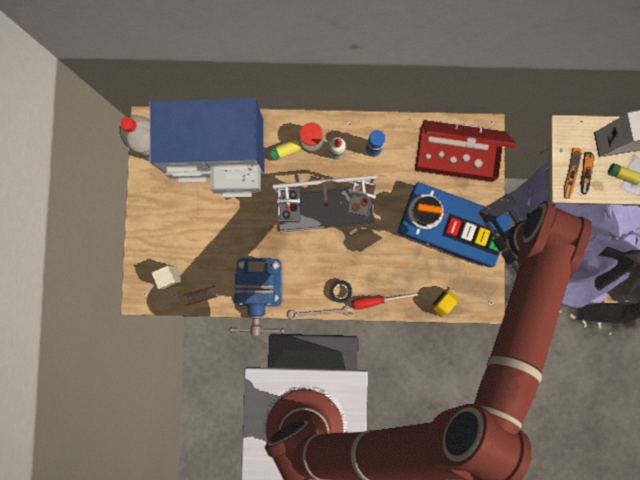

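In the tool's units: 0.024 m is 2.4.

Emit:
send_path --pt "0 2.4 0 0 0 10.5 0" --pt "0 0 0 0 0 10.5 0" --pt "0 0 0 0 0 10.5 0" --pt "0 0 0 0 0 10.5 0" --pt "0 0 0 0 0 10.5 0" --quiet true

```text
ok
```

Emit:
send_path --pt "0 0 5 0 0 0 0" --pt "0 0 5 0 0 0 0" --pt "0 0 4 0 0 0 0" --pt "0 0 0 0 0 0 0" --pt "0 0 0 0 0 0 0" --quiet true

```text
ok
```

```bash
python3 go.py .5125 -.4025 .115 70.8
```

```text
t 32.85 pos [ 0.4902 -0.4095  0.131 ] rot [179.7878   0.0032  71.241 ] q7 5.2379814567757315 F [0.2973 0.5799 0.499 ] gap 0.0007069699638065176
turn [0.2122 0.0024 0.441 ] | shift before turn [0.0138 0.0188 0.0161] | after turn [0.0139 0.0187 0.016 ]
```

Emit:
send_path --pt "1.39 1.87 2 0 0 0.4 0" --pt "0 0 0 0 0 0 0" --pt "0 0 0 0 0 0 0" --quiet true

```text
ok
```

```bash
python3 go.py .5125 -.4025 .065 70.8
```

```text
t 33.225 pos [ 0.5109 -0.4033  0.1108] rot [179.8686   0.0745  70.7231] q7 3.028870053315426 F [-0.0797 -0.1275 -0.5794] gap 0.00035961395085924735
turn [ 0.1313  0.0746 -0.0768] | shift before turn [0.0013 0.0012 0.0458] | after turn [0.0013 0.0013 0.0458]
```

Emit:
send_path --pt "0.1 0.1 2 0 0 0 0" --pt "0 0 1.4 0 0 0 0" --pt "0 0 0.8 0 0 0 0" --pt "0 0 0.4 0 0 0 0" --pt "0 0 0 0 0 0 0"

```text
clock: 33.85
tcp_pos: [0.5114, -0.4028, 0.067]
tool_rot: [180.0, 0.1, 70.6]
force: [-4.9, 2.6, 18.0]
finger_gap: 0.0005
finger_force: 8.8
```

Emit:
send_path --pt "0 0 -2 0 0 0 0" --pt "0 0 -4 0 0 0 0" --pt "0 0 -4 0 0 0 0" --pt "-5 0 -5 0 0 0 0" --pt "-5 0 -2 0 0 0 0" --quiet true

```text
ok
```

Emit:
send_path --pt "-6 0 0 0 0 0 0" --pt "0 -5 0 0 0 0 0" --pt "0 -5 0 0 0 0 0"

```text
clock: 34.85
tcp_pos: [0.3647, -0.5149, 0.2257]
tool_rot: [-180.0, -0.1, 70.6]
force: [-0.2, 0.1, 0.5]
finger_gap: 0.0004
finger_force: 0.0
```

```bash
python3 - <<'E'
from m import *
for n in("top","scene"):
  p,d,C=shot(n,9);M=masks(p)
  for k in("red","white","yellow","green"):
    Q=C[M[k]&(np.hypot(C[...,0]-.508,C[...,1]+.42)<.085)&(C[...,2]>.062)&(C[...,2]<.09)]
    N=cv2.connectedComponentsWithStats(M[k].astype(np.uint8)) 
    if len(Q)>5: print(n,k,len(Q),np.median(Q,0))
E
python3 go.py .4905 -.4708 .115 70.8
```

```text
top red 146 [ 0.5249 -0.3672  0.078 ]
top white 150 [ 0.5131 -0.4029  0.0679]
top yellow 187 [ 0.5007 -0.4364  0.0779]
top green 191 [ 0.4887 -0.4707  0.0769]
scene red 91 [ 0.5188 -0.3688  0.078 ]
scene white 120 [ 0.5109 -0.4026  0.0686]
scene yellow 99 [ 0.4923 -0.4336  0.0795]
scene green 44 [ 0.4709 -0.4658  0.078 ]
t 34.95 pos [ 0.3591 -0.5139  0.2263] rot [-179.5312    0.0181   70.376 ] q7 21.577664829082394 F [-0.1911 -0.2831  0.248 ] gap 0.0006285538890487424
turn [-0.4689  0.0164 -0.4241] | shift before turn [0.0847 0.1102 0.1104] | after turn [0.0839 0.1099 0.1113]
```

White is down, red up. Now green at about (0.489, -0.4707).

In the tool's units: 0.054 m is 5.4, 0.05 m is 5.

Emit:
send_path --pt "4.2 5.4 0 0 0 -0.3 0" --pt "4.2 5.4 3 0 0 0 0" --pt "0 0 5 0 0 0 0" --pt "0 0 2.5 0 0 0 0" --pt "0 0 0 0 0 0 0" --quiet true

```text
ok
```

Emit:
send_path --pt "0 0 0 0 0 0 0" --pt "0 0 0 0 0 0 0" --quiet true

```text
ok
```

```bash
python3 go.py .489 -.4707 .065 70.8
```

```text
t 35.825 pos [ 0.4809 -0.4767  0.129 ] rot [179.7953   0.071   70.9831] q7 10.591689152547781 F [-0.7955 -0.8767 -0.2601] gap -5.213824211978621e-06
turn [0.2048 0.0706 0.1832] | shift before turn [0.0084 0.0055 0.064 ] | after turn [0.0084 0.0057 0.064 ]
```

Emit:
send_path --pt "0.7 0.5 2 0 0 0 0" --pt "0 0 1.5 0 0 0 0" --pt "0 0 0.5 0 0 0 0" --pt "0 0 0 0 0 0 0" --pt "0 0 0 0 0 0 0" --quiet true

```text
ok
```

```bash
python3 go.py .489 -.4707 .065 70.8
```

```text
t 36.45 pos [ 0.487  -0.4713  0.0873] rot [179.9522   0.0186  70.9776] q7 9.038565432015515 F [-0.8346 -0.0239 -0.2034] gap 0.00023685925622545005
turn [0.0478 0.0185 0.1777] | shift before turn [0.0012 0.0016 0.0223] | after turn [0.0012 0.0016 0.0223]
```

Emit:
send_path --pt "0.1 0.1 1.2 0 0 0 0" --pt "0 0 0.8 0 0 0 0" --pt "0 0 0.3 0 0 0 0" --pt "0 0 0 0 0 0 0"

```text
clock: 36.95
tcp_pos: [0.4887, -0.4711, 0.0671]
tool_rot: [179.9, 0.1, 71.0]
force: [-2.7, 1.5, 14.2]
finger_gap: 0.0007
finger_force: 7.2
```

Emit:
send_path --pt "0 0 -2 0 0 0 0" --pt "0 0 -4 0 0 0 0" --pt "0 0 -4 0 0 0 0" --pt "-5 0 -5 0 0 0 0" --pt "-5 0 -2 0 0 0 0" --quiet true

```text
ok
```

Emit:
send_path --pt "-6 0 0 0 0 0 0" --pt "0 -5 0 0 0 0 0" --pt "0 -5 0 0 0 0 0" --pt "0 0 0 0 0 0 0" --pt "0 0 0 0 0 0 0"

```text
clock: 38.2
tcp_pos: [0.3443, -0.5834, 0.2286]
tool_rot: [179.9, -0.0, 71.0]
force: [-0.8, 0.4, -0.1]
finger_gap: 0.0005
finger_force: 0.0
```

```bash
python3 - <<'E'
from m import *
for n in("top","scene"):
  p,d,C=shot(n,10);M=masks(p)
  for k in("red","white","yellow","green"):
    Q=C[M[k]&(np.hypot(C[...,0]-.508,C[...,1]+.42)<.085)&(C[...,2]>.062)&(C[...,2]<.09)]
    if len(Q)>5: print(n,k,len(Q),np.median(Q,0))
  for nm,c in(("rim0",(.565,.047)),("rim2",(.5866,-.1317))):
    Q=C[(np.hypot(C[...,0]-c[0],C[...,1]-c[1])<.055)&(C[...,2]>.115)&(C[...,2]<.14)]
    if len(Q)>5: print(n,nm,len(Q),Q.mean(0))
  M=M["orange"]&(np.hypot(C[...,0]-.56,C[...,1]+.3)<.06)&(C[...,2]>.125);Q=C[M]
  if len(Q)>5: ev=np.linalg.svd(Q[:,:2]-Q[:,:2].mean(0),full_matrices=False)[2][0];print("wing",len(Q),Q.mean(0),np.degrees(np.arctan2(ev[1],ev[0])))
  cv2.imwrite(f"pics/{n}10.png",p[...,::-1])
E
```

```text
top red 151 [ 0.5263 -0.368   0.0779]
top white 155 [ 0.5138 -0.402   0.0782]
top yellow 189 [ 0.5005 -0.4365  0.0779]
top green 187 [ 0.4889 -0.4714  0.0679]
top rim0 164 [0.5629 0.047  0.1256]
top rim2 183 [ 0.5843 -0.1318  0.1258]
wing 152 [ 0.5615 -0.2927  0.1387] -98.50626113108254
scene red 90 [ 0.5177 -0.3687  0.0783]
scene white 123 [ 0.5106 -0.4034  0.0791]
scene yellow 130 [ 0.4965 -0.437   0.0782]
scene green 144 [ 0.4861 -0.4721  0.0682]
scene rim0 154 [0.5664 0.0578 0.1256]
wing 86 [ 0.5539 -0.2969  0.1345] -93.81994227379028
```

View pics/top10.png

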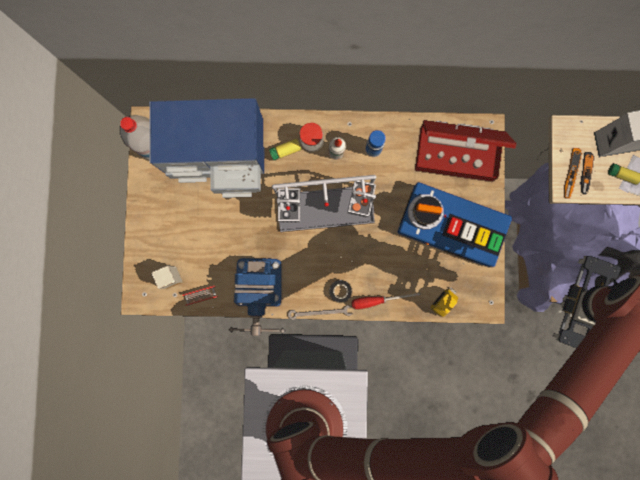

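Green alone is down (68 mm, the others 78 mm). The baskets hang on the left and right hooks at (288,206) and (362,196), the cartridge is turned at (428,210), and the other bench objects have not moved.

```bash
python3 -c "
from workcell import ctrl;print(ctrl.hand_in())"
```

```text
the job is handed in; nothing more can be done
None
```

The job is handed in, with no score returned. The red key stopped the dryer. The cartridge is home and turned clockwise to the stop. Both baskets on the bench (dark steel and copper; no brass one was there) hang on the left and right hooks. The white key was pressed, then green, and green now stays down alone. The robot is clear of everything, and it took about 38 s of the 210 s allowed.

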